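# Step the photometer's attenuator slide on by three clicks and start the reading

### The arm

A 7-joint arm with a two-finger parallel gripper is mounted at the origin on a cart in front of the work surface, level with it; the furniture and walls round the work are solid. World frame = base frame: x ahead of the robot, y to its left, z up, the work surface at z = 0. Lengths are in m, angles in degrees, forces in N, time in s.
With the tool pointing down it reaches from about 0.425 to 0.95 m from the base axis. Payload 4.7 kg.
Tool frame: the origin (TCP) lies at the very end of the fingers, on their centre line; the grasp point (between the pads) lies bot.grasp_offset behind it (bot.grasp_offset is the distance from the TCP to the grasp point, in m); x points along the fingers, y is the direction in which the jaws open and shut, and the axes are right-handed (so a half turn about x gives the same grasp; the last joint's range is limited). The gripper opens to 87 mm and grips with 3 to 60 N. Pads are 19 mm wide; open, the fingers measure 117 mm over their backs; the gripper's body (75 mm by 190 mm) begins 51 mm behind the grasp point.
Start: joints at [69.448, 26.849, -2.785, 87.806, 1.381, 65.374, -4.715], TCP at [0.219, -0.639, 0.223] pointing down, gripper open.
Joint ranges: [-148.3, 148.3], [-19.14, 114.17], [-79.39, 73.82], [5.75, 140.21], [-59.74, 239.74], [12.07, 113.84], [-152.46, 152.46]. Speed limits (degrees/s): [147.25, 147.25, 180, 180, 180, 180, 180].

### API

Orientations are given as a 3x3 rotation matrix whose columns are the frame's x, y, z axes.
In Python, from station import bot gives the robot as it stands.
- The arm moves only by the tool servo_tool, never from a script. Its argument "rows" is a list of rows, each a list of 7 numbers: the turn, a rotation vector about the tool's x, y, z in degrees, then the shift along the tool's x, y, z in cm, then the closure in counts, from 0 (fully open) to 255 (shut). In form: [[ax, ay, az, tx, ty, tz, grip], ...]. A call has 1 to 8 rows; each row is the pose to reach, as a shift and turn from the pose commanded when the call began, along the tool's axes at that moment; what a row does not reach only later rows make up. A row lasts 1/12 s, in which the tool goes at most 41.7 mm and 7.16 degrees, less where a joint would pass 70% of its speed; a pose out of reach is approached as far as the arm can. A call with a gripper value outside its range is refused whole. The fingers move at their own pace and stop on an object; "force" is the grip in N (left out, the last holds). Time passes only in rows, so rows that repeat a pose let the fingers close. It gives the time, the measured TCP pose, the force and the opening at its end, in the units of the state.
- bot.get_obs(): the state, without advancing time (a new reading comes with each control period).
- bot.read_camera(name): name is "scene" or "top" or "wrist"; returns a dict with "color" (420x560x3 uint8, red, green, blue), "intrinsics" (3x3 intrinsics, pixels), "camera_from_world" (4x4, takes a point from world to camera coordinates); the wrist camera has in their place "tool_from_camera" (4x4, takes a point from camera to tool coordinates, whose origin is the TCP and whose axes are the tool frame's). Camera axes: x right, y down, z forward; pixel columns grow to the right and rows downward; lengths in m; the calibration is good to about 2 mm. A picture is of the moment at which its call begins: read the wrist's pose just before it. There is no depth.
- bot.close_job(): hands the job in, once; it reports no verdict.
Trained networks look in a picture, given as the dict that the camera call returned (one of the last four; its "shot" number tells which), for a name from the list of things; names that differ only in an ending like _2 or _b are one class to them, and where a whole thing is asked for, a point or a joint stands for the part that bears it (a point fixed in the world has none). Each returns a list of dicts, best first, with "conf" (0 to 1); they miss things now and then, are a little off and sometimes report something else, mostly with a low value. They report only what shows in the picture. A call takes as long as a camera call.
- bot.cut_out(picture, label): "region" (420x560 bool, what is visible of it) and "pixel" ([column, row] in pixels, amid what is visible of it).
The state is a dict: "time_s": time; "q": joint angles; "dq": joint speeds; "joint_torque": joint torques, N m; "ee_pos": TCP position; "tcp_rot": TCP orientation; "contact_force": force on the tool from outside, world axes, zero at the start; "ft_torque": the same for the moment, N m; "width": finger opening in m.
Only numpy, scipy, OpenCV 4.12 (cv2) and the standard library are available. Lean on these libraries where they do the work, as an engineer would, in place of code of your own. Each camera call takes 0.05 s, during which the arm holds its last target.

### The job

The lamp is too bright for the photometer's detector. With a fingertip, push the upright black tab of the attenuator slide to the photometer's left (farther in under the round lamp head), click by click, and stop in the third click from where the slide stands now, without running past it; then press the green button fully down and let it go, to take the reading through that step. Only push and press: do not pinch the tab, do not lift the photometer or shove it out of its place, and leave the vials, tube and bottles round it alone.

Things in the scene. Friction and masses are not known exactly. Their poses are not given: they have to be found in the camera images.
- photometer: low bench photometer, white case, grey top panel, 128 mm deep (x) by 256 mm wide (y), panel 46 mm high, 1.5 to 2.5 kg, loose on four rubber feet. Origin: on the table, 12 mm left (+y) of the middle of its footprint; x to its back, y to its left, z up; turned by up to 0.25 rad from the world axes. A dark slide with grey windows runs along y between two rails, tops 54 mm up, at x = 0.020.
- lamp_head_top (a point): top centre of the dark finned lamp head, 45 mm across, 108 mm above the table, on a bridge 56 x 40 mm that straddles the slide; the tab stays to its right. An obstacle.
- att_slide (a joint): slide position in m, 0 to 0.084, growing to the photometer's left (+y). A spring ball gives it seven detents 14 mm apart: 0, 0.014, ... 0.084; it starts at rest in one of the first three. Leaving a detent takes 4 to 5 N at first, fading to nothing over 7 to 8 mm; then the slide clicks forward by itself, away from the finger, into the middle of the next detent.
- tab_top (a point): middle of the top of the upright black tab at the right-hand end of the slide, about 81 mm above the table. The tab is 18 mm (x) by 9 mm (y) over its two ribbed pads and stands 27 mm above the rails; an orange pointer at its front foot runs along white ticks, one for each detent.
- tab_right: rubber pad on the right-hand (-y) face of the tab, the face to push on: 16 mm wide (x), 21 mm high, upright. Origin: middle of the pushing face, 69 mm above the table, 12 mm below the top of the tab, 15 mm above the rail tops; axes as the photometer's, so push along its +y. To its right nothing stands higher than the rails.
- tab_left: rubber pad on the opposite, left-hand (+y) face of the tab, the same size. Origin: middle of that face, 9 mm from tab_right; axes parallel to the photometer's. Touching both pads at once counts as pinching the tab.
- start_button_top (a point): middle of the top of the green push button, 24 mm across, in a low black housing at the left front of the top panel; top about 67 mm above the table when out. It is pressed straight down.
- start_button (a joint): travel of the green button in m: 0 out, 0.005 fully down; about 4 N holds it fully down and it springs back by itself.
- tube_50: capped plastic tube, 34 mm across and 110 mm tall, blue cap, standing at the front right; a bystander. Origin: centre of its underside, z up.
- vial_white: grey-capped glass vial, 22 mm across and 51 mm tall, standing near the front of the table; a bystander. Origin: centre of its underside, z up.
- vial_red: red-capped glass vial, 22 mm across and 51 mm tall, standing near the front of the table; a bystander. Origin: centre of its underside, z up.
- vial_black: black-capped glass vial, 22 mm across and 51 mm tall, standing near the front of the table; a bystander. Origin: centre of its underside, z up.
- wash_bottle: cream squeeze bottle with a red cap and bent spout, 66 mm across and 201 mm tall, behind the photometer; a bystander. Origin: centre of its underside, z up.
- reagent_bottle: small bottle with a black cap, 49 mm across and 94 mm tall, behind the photometer; a bystander. Origin: centre of its underside, z up.

How it is judged (in metres and radians):
On the way, in this order (a step that is already met when the one before it is completed fails the run):
1. the attenuator slide rests in the third detent to the left of the one where it began ((value of joint att_slide between 0.0395 and 0.0445 m or value of joint att_slide between 0.0535 and 0.0585 m or value of joint att_slide between 0.0675 and 0.0725 m) and distance of tab_top from where it was at the start of the episode between 0.036 and 0.048 m and velocity of joint att_slide below 0.02 m/s), for 0.3 s.
2. then the green button is pressed fully down (value of joint start_button above 0.004 m), for 0.05 s.
At the end, for the whole second after the job is handed in: the attenuator slide is at rest within 2.5 mm of a detent's middle, three detents (42 mm) to the left of where it began, the green button is out again (within 1.2 mm), and the photometer stands still ((value of joint att_slide between 0.0395 and 0.0445 m or value of joint att_slide between 0.0535 and 0.0585 m or value of joint att_slide between 0.0675 and 0.0725 m) and distance of tab_top from where it was at the start of the episode between 0.036 and 0.048 m and velocity of joint att_slide below 0.01 m/s and value of joint start_button below 0.0012 m and linear speed of photometer below 0.01 m/s); the robot touches nothing.
It fails at once if the slide ran past the third click (51 mm or more from its start) (distance of tab_top from where it was at the start of the episode above 0.051 m).
It fails at once if the green button was pressed before the slide had come to the third click (value of joint start_button above 0.003 m and distance of tab_top from where it was at the start of the episode below 0.036 m).
It fails at once if the tab was pinched (both of its pads pressed at once by the fingers) (contact force between the fingers and tab_right above 0.5 N and contact force between the fingers and tab_left above 0.5 N).
It fails at once if the photometer was lifted, or shoved by more than 8 mm (distance of photometer from where it was at the start of the episode above 0.008 m).
It fails at once if a bystander was moved or lifted by more than 15 mm, or tipped (distance of any of tube_50, vial_white, vial_red, vial_black, wash_bottle, reagent_bottle from where it was at the start of the episode above 0.015 m or angle between any of tube_50, vial_white, vial_red, vial_black, wash_bottle, reagent_bottle's own z axis and vertical above 0.35 rad).
It also fails if it takes over 40 s, if anything falls off the work surface, if the arm or the gripper's body presses on something with over 40 N, if the wrist force passes 120 N, or if a joint passes its speed limit or range.

## Working session

There is one attempt and no reset: what is moved stays moved. The work goes in short steps, Python scripts to look and compute and a tool call to move; the robot and the scene stay as the last step left them, time stands still between calls to the robot, and variables do not carry over. Pictures are saved under pics/ and viewed, and the job is handed in when it is done.

Besides the shell and the picture viewer there is one more tool, called after "Call:" in YAML: its name, and indented under it one key for each argument. servo_tool: Moves the arm, as the interface text tells. Its arguments: {"type":"object","properties":{"rows":{"type":"array"},"force":{"type":"number"}},"required":["rows"]}

```bash
ls; mkdir -p pics
python3 - <<'E'
from station import bot
import cv2,numpy as np
o=bot.get_obs()
for k,v in o.items(): print(k,np.round(v,3).tolist())
print(bot.grasp_offset)
for n in ["scene","top","wrist"]:
    p=bot.read_camera(n); cv2.imwrite(f"pics/{n}0.png",p["color"][:,:,::-1])
    np.save(f"{n}_K.npy",p["intrinsics"])
    np.save(f"{n}_T.npy",p["tool_from_camera"] if n=="wrist" else p["camera_from_world"])
    if n!="wrist":
      for l in ["tab_top","start_button_top","lamp_head_top","photometer"]:
        r=bot.cut_out(p,l)
        print(n,l,[(round(x["conf"],2),x["pixel"]) for x in r[:2]])
E
```

```text
pics
time_s 0.0
q [69.45, 26.898, -2.782, 87.874, 1.381, 65.372, -4.716]
dq [-0.024, 0.017, -0.057, 0.048, 0.016, 0.012, -0.09]
joint_torque [-0.001, -50.798, -0.081, -23.616, -0.061, 0.038, 0.0]
ee_pos [0.218, -0.638, 0.221]
tcp_rot [[-0.001, 0.324, -0.946], [0.002, -0.946, -0.324], [-1.0, -0.002, 0.0]]
contact_force [0.255, 0.645, -0.224]
ft_torque [-0.024, 0.009, -0.017]
width 0.087
0.0187
scene tab_top [(0.79, [259.0, 216.0]), (0.47, [331.9, 290.3])]
scene start_button_top [(0.27, [250.2, 244.6])]
scene lamp_head_top [(0.96, [252.0, 243.6])]
scene photometer [(0.67, [253.8, 246.8])]
top tab_top [(0.63, [272.8, 196.2])]
top start_button_top []
top lamp_head_top [(0.97, [260.5, 209.3])]
top photometer [(0.57, [262.1, 207.8])]
```

View pics/scene0.png

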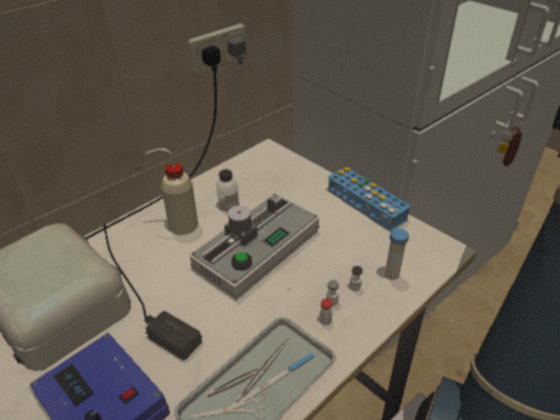

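View pics/top0.png

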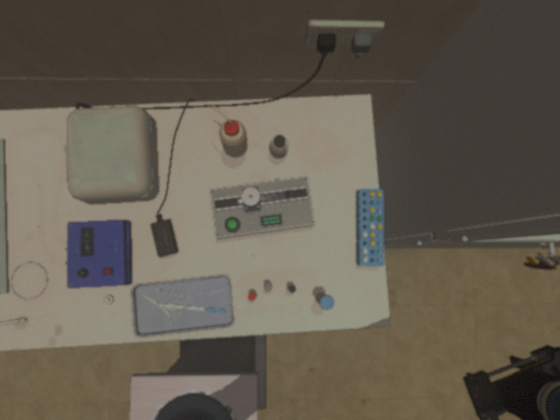

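Run:
```python
import cv2
a=cv2.imread("pics/scene0.png")[170:310,160:360]; b=cv2.imread("pics/top0.png")[130:280,170:370]
cv2.imwrite("pics/sc.png",cv2.resize(a,None,fx=4,fy=4,interpolation=3)); cv2.imwrite("pics/tc.png",cv2.resize(b,None,fx=4,fy=4,interpolation=3))
```

```text
(no output)
```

View pics/sc.png

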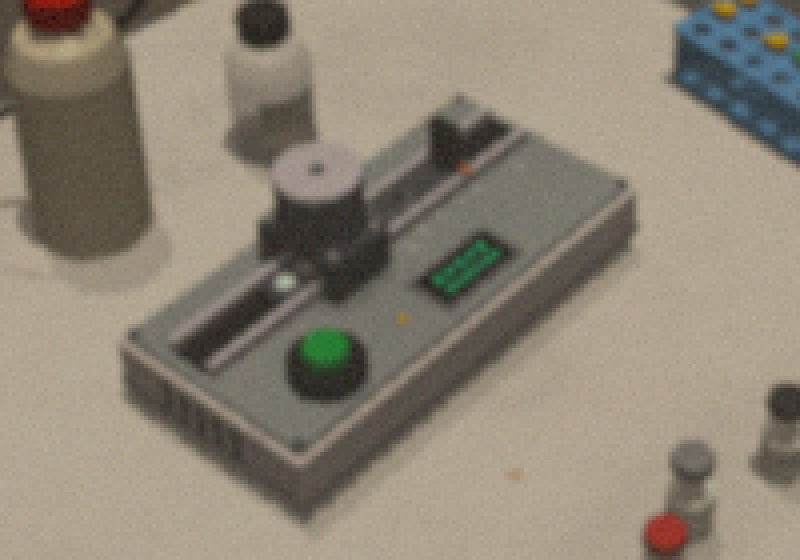

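View pics/tc.png

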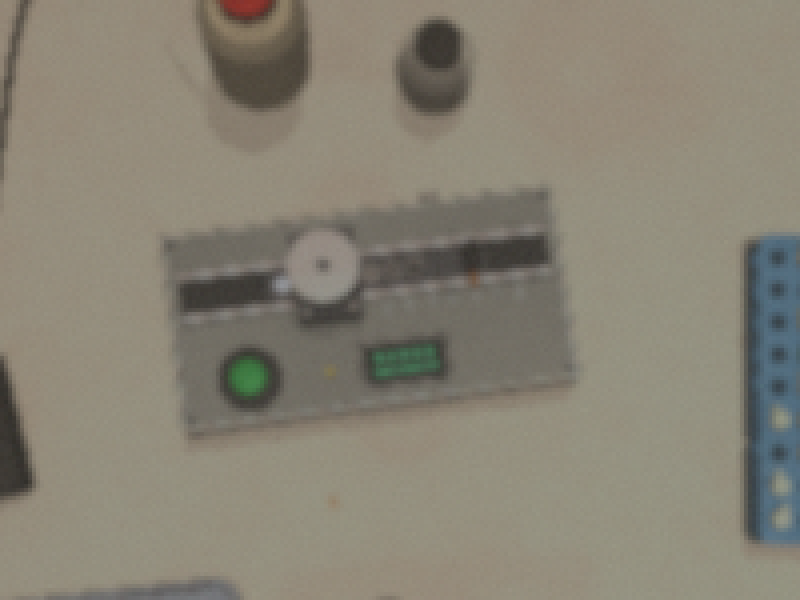

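```bash
cat > h.py <<'E'
import numpy as np
from scipy.optimize import least_squares
def load(n): return np.load(f"{n}_K.npy"),np.load(f"{n}_T.npy")
def proj(K,T,P):
    P=np.atleast_2d(P); c=P@T[:3,:3].T+T[:3,3]; u=c@K.T; return u[:,:2]/u[:,2:]
def wristT(o,Ttc):
    W=np.eye(4);W[:3,:3]=o["tcp_rot"];W[:3,3]=o["ee_pos"]; return np.linalg.inv(W@Ttc)
def tri(obs): # list of (K,T,px)
    f=lambda p:np.concatenate([proj(K,T,p)[0]-px for K,T,px in obs])
    r=least_squares(f,[.6,-.1,.06]); return r.x,r.fun
def Rz(a): return np.array([[np.cos(a),-np.sin(a),0],[np.sin(a),np.cos(a),0],[0,0,1]])
E
python3 - <<'E'
from h import *
C=np.array([[.064,.116,.046],[.064,-.14,.046],[-.064,-.14,.046],[-.064,.116,.046]])
top=np.array([(168,240),(545,192),(573,375),(190,432)])/4+[170,130]
sc=np.array([(130,338),(460,100),(628,187),(300,447)])/4+[160,170]
S,Tp=load("scene"),load("top")
def f(p):
    W=C@Rz(p[2]).T+[p[0],p[1],0]
    return np.r_[(proj(*S,W)-sc).ravel(),(proj(*Tp,W)-top).ravel()]
r=least_squares(f,[.6,-.1,.1]);print(r.x,r.fun.round(1))
p=r.x
for n,a,b in [("tabtop",(448,122),(472,250)),("button",(325,345),(249,378)),("lamp",(317,168),(323,264))]:
    x,e=tri([(*S,np.array(a)/4+[160,170]),(*Tp,np.array(b)/4+[170,130])]); print(n,x.round(4),e.round(1),(Rz(-p[2])@(x-[p[0],p[1],0])).round(4))
E
```

```text
[ 0.56975196 -0.16123039  0.1378723 ] [-3.4 -0.3  0.1 -2.9  3.6 -1.2  0.7  4.  -2.7 -1.1  2.3 -2.6  2.8  0.8
 -1.9  0.7]
tabtop [ 0.6009 -0.2374  0.0816] [-0.6 -0.   0.6  0.5] [ 0.0203 -0.0797  0.0816]
button [ 0.5251 -0.0978  0.0677] [ 0.3  0.  -0.3 -0.3] [-0.0355  0.069   0.0677]
lamp [ 0.589  -0.1458  0.1098] [-0. -0.  0.  0.] [0.0212 0.0127 0.1098]
```

Run:
```python
from h import *
from station import bot
print(load("wrist")[0].round(1),load("wrist")[1].round(3))
S,Tp=load("scene"),load("top")
s=bot.read_camera("scene");t=bot.read_camera("top")
for l in ["wash_bottle","reagent_bottle","tube_50","vial_white","vial_red","vial_black"]:
    a=bot.cut_out(s,l);b=bot.cut_out(t,l)
    if a and b: print(l,[q.round(3) for q in tri([(*S,a[0]["pixel"]),(*Tp,b[0]["pixel"])])])
```

```text
[[369.9   0.  282. ]
 [  0.  369.9 216.3]
 [  0.    0.    1. ]] [[-0.    -0.254  0.967 -0.162]
 [ 1.    -0.001 -0.    -0.001]
 [ 0.001  0.967  0.254 -0.07 ]
 [ 0.     0.     0.     1.   ]]
wash_bottle [array([ 0.743, -0.096,  0.085]), array([-0.144, -0.021,  0.133,  0.107])]
reagent_bottle [array([ 0.72 , -0.215,  0.054]), array([-0.025, -0.002,  0.022,  0.019])]
tube_50 [array([ 0.346, -0.329,  0.057]), array([ 2.892, -0.208, -2.538, -2.713])]
vial_white [array([ 0.374, -0.187,  0.031]), array([ 1.742, -0.02 , -1.696, -1.675])]
vial_red [array([ 0.656, -0.263, -0.267]), array([-63.286,  -2.904,  59.998,  54.991])]
vial_black [array([ 0.442, -0.165,  0.174]), array([ 35.952,   0.756, -33.111, -31.351])]
```

View pics/wrist0.png

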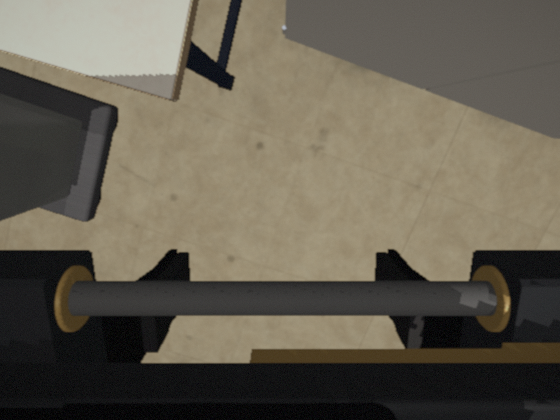

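Call:
servo_tool:
  rows:
    - [0,0,0,-0.1,-1.7,-2.6,100]
    - [0,0,0,-0.3,-3.4,-5.2,200]
    - [0,0,0,-0.5,-5.0,-7.9,255]
    - [0,0,0,-0.6,-6.7,-10.5,255]
    - [0,0,0,-0.8,-8.4,-13.1,255]
    - [0,0,0,-1,-10,-15.7,255]
    - [0,0,0,-1,-11.7,-18.4,255]
    - [0,0,0,-1,-13.4,-21,255]

```text
time_s: 1.92
ee_pos: [0.3749, -0.4426, 0.233]
tcp_rot: [[0.001, 0.324, -0.946], [-0.001, -0.946, -0.324], [-1.0, 0.001, -0.0]]
contact_force: [0.8, -0.2, -0.6]
width: 0.0417
```

Call:
servo_tool:
  rows:
    - [1,0,0,0,-1.7,-2.6,255]
    - [3,0,0,0,-3.4,-5.2,255]
    - [5,0,0,0,-5.0,-7.9,255]
    - [7,0,0,0,-6.7,-10.5,255]
    - [9,0,0,0,-8.4,-13.1,255]
    - [11,0,0,0,-10,-15.7,255]
    - [11,0,0,0,-11.7,-18.4,255]
    - [11,0,0,0,-13.4,-21,255]

```text
time_s: 2.58
ee_pos: [0.5301, -0.2478, 0.2328]
tcp_rot: [[0.001, 0.137, -0.991], [-0.0, -0.991, -0.137], [-1.0, 0.0, -0.0]]
contact_force: [0.7, -0.1, 0.2]
width: 0.0008
```

Call:
servo_tool:
  rows:
    - [0,0,0,0,0,0,255]
    - [0,0,0,0,0,0,255]

```text
time_s: 2.75
ee_pos: [0.5305, -0.2468, 0.2326]
tcp_rot: [[0.001, 0.142, -0.99], [0.001, -0.99, -0.142], [-1.0, -0.0, -0.001]]
contact_force: [0.1, -0.4, -0.0]
width: 0.0004
```

```bash
cat > w.py <<'E'
import sys
from h import *
from station import bot
import cv2
def shot(name,full=True):
    o=bot.get_obs(); p=bot.read_camera("wrist")
    np.savez(name+".npz",K=p["intrinsics"],T=wristT(o,p["tool_from_camera"]))
    cv2.imwrite(f"pics/{name}.png",p["color"][:,:,::-1])
    print(o["time_s"],o["ee_pos"],"\n",np.round(o["tcp_rot"],4),o["contact_force"],o["width"])
    return o,p
if __name__=="__main__": shot(sys.argv[1])
E
python3 w.py w1; python3 -c "
import cv2;a=cv2.imread('pics/w1.png');cv2.imwrite('pics/w1b.png',cv2.resize(a,(800,600),interpolation=2))"
```

```text
2.75 [ 0.53047209 -0.24677151  0.2326391 ] 
 [[ 5.000e-04  1.420e-01 -9.899e-01]
 [ 5.000e-04 -9.899e-01 -1.420e-01]
 [-1.000e+00 -4.000e-04 -6.000e-04]] [ 0.12110551 -0.38547266 -0.00323872] 0.00037799727091536846
```

View pics/w1.png

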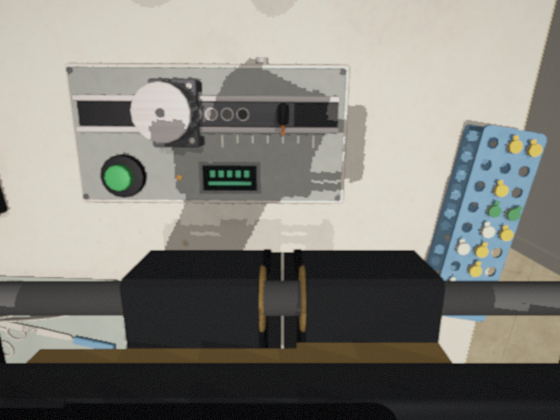

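```bash
python3 -c "
import cv2;a=cv2.imread('pics/w1.png');cv2.imwrite('pics/w1c.png',cv2.resize(a[235:365,200:364],None,fx=4.5,fy=4.5,interpolation=2))
cv2.imwrite('pics/w1d.png',cv2.resize(a[50:215,60:360],None,fx=2.66,fy=2.66,interpolation=2))
a=cv2.imread('pics/wrist0.png');cv2.imwrite('pics/w0c.png',cv2.resize(a[235:385,30:240],None,fx=3.5,fy=3.5,interpolation=2))"
```

```text
(no output)
```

View pics/w1c.png

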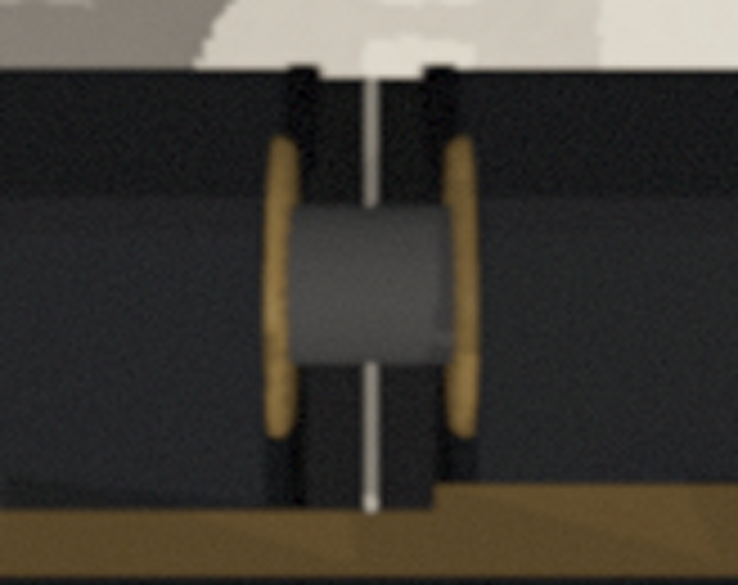

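View pics/w1d.png

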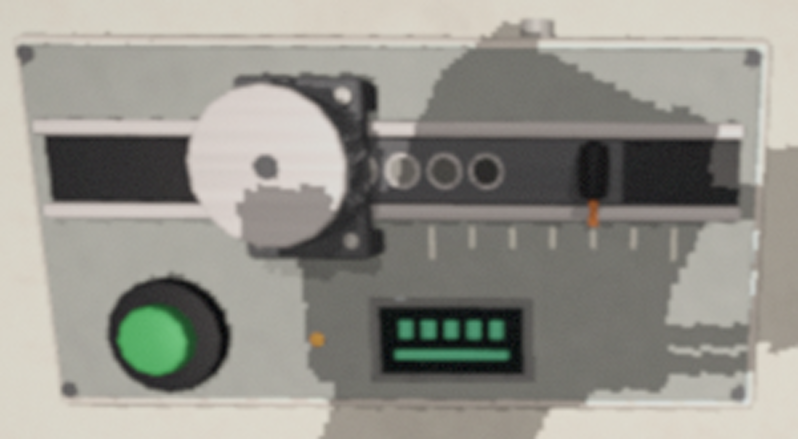

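View pics/w0c.png

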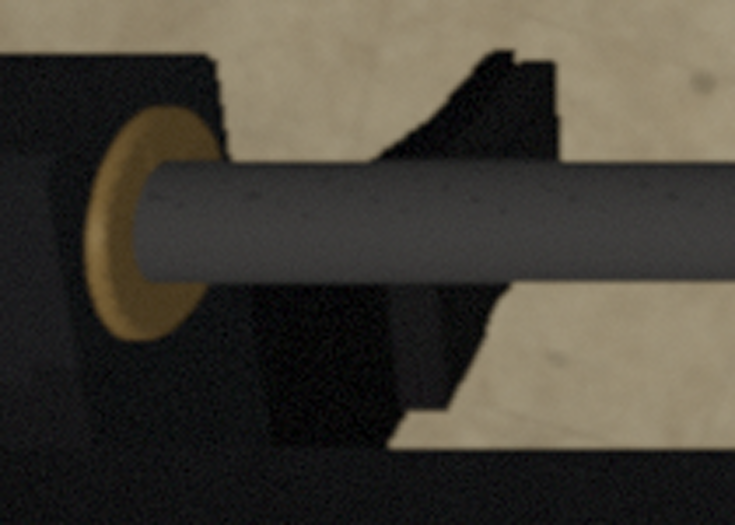

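Run:
```python
from h import *
d=np.load("w1.npz");K,T=d["K"],d["T"];Ti=np.linalg.inv(T)
def ray(px,z):
    c=np.linalg.inv(K)@[*px,1]; v=Ti[:3,:3]@c; o=Ti[:3,3]; return o+v*(z-o[2])/v[2]
g=lambda a:np.array(a)/2.66+[60,50]
for n,a,z in [("tab",(593,165),.081),("btn",(152,341),.067),("lamp",(265,166),.108),("BL",(18,47),.046),("BR",(768,42),.046),("FR",(752,403),.046),("FL",(65,403),.046),("slotL",(45,172),.054),("slotR",(740,170),.054),("t1",(432,235),.046),("t7",(674,235),.046)]:
    print(n,ray(g(a),z).round(4))
S,Tp=load("scene"),load("top")
for n,a,b,w in [("tabtop",(448,122),(472,250),(593,165)),("button",(325,345),(249,378),(152,341)),("lamp",(317,168),(323,264),(265,166))]:
    x,e=tri([(*S,np.array(a)/4+[160,170]),(*Tp,np.array(b)/4+[170,130]),(K,T,g(w))]); print(n,x.round(4),e.round(1))
```

```text
tab [ 0.6055 -0.2358  0.081 ]
btn [ 0.5287 -0.0975  0.067 ]
lamp [ 0.5917 -0.1448  0.108 ]
BL [ 0.6165 -0.0418  0.046 ]
BR [ 0.6531 -0.2875  0.046 ]
FR [ 0.5321 -0.3046  0.046 ]
FL [ 0.4969 -0.0581  0.046 ]
slotL [ 0.5779 -0.055   0.054 ]
slotR [ 0.6113 -0.2846  0.054 ]
t1 [ 0.5751 -0.1838  0.046 ]
t7 [ 0.587  -0.2669  0.046 ]
tabtop [ 0.6049 -0.2363  0.0791] [-2.3  0.2  0.1 -0.9  0.6  0.9]
button [ 0.5278 -0.0973  0.0657] [-0.7  0.1 -0.4 -1.3  0.3  0.7]
lamp [ 0.5914 -0.1452  0.1088] [-1.  -0.1 -0.2 -0.9  0.3  0.5]
```

Call:
servo_tool:
  rows:
    - [0,0,0,0,1.3,-2.5,255]
    - [0,0,0,0,2.7,-5,255]
    - [0,0,0,0,4,-7.5,255]
    - [0,0,0,2.5,4,-7.5,255]
    - [0,0,0,5,4,-7.5,255]
    - [0,0,0,7.5,4,-7.5,255]
    - [0,0,0,10,4,-7.5,255]
    - [0,0,0,10,4,-7.5,255]

```text
time_s: 3.47
ee_pos: [0.6042, -0.2794, 0.1268]
tcp_rot: [[-0.011, 0.134, -0.991], [0.003, -0.991, -0.135], [-1.0, -0.004, 0.01]]
contact_force: [-0.8, 0.0, -0.1]
width: 0.0006
```

Call:
servo_tool:
  rows:
    - [0,0,0,2,0,0,255]
    - [0,0,0,4,0,0,255]
    - [0,0,0,5.5,0,0,255]
    - [0,0,0,6,0,0,255]
    - [0,0,0,6,0,0,255]

```text
time_s: 3.88
ee_pos: [0.6081, -0.2795, 0.0723]
tcp_rot: [[-0.002, 0.136, -0.991], [-0.0, -0.991, -0.136], [-1.0, -0.0, 0.002]]
contact_force: [-0.4, -0.1, 0.4]
width: 0.0007
```

```bash
python3 w.py w2
python3 - <<'E'
from station import bot
import cv2
p=bot.read_camera("scene")["color"][:,:,::-1]; cv2.imwrite("pics/s2.png",cv2.resize(p[130:310,160:400],None,fx=3.3,fy=3.3,interpolation=2))
E
```

```text
3.8833 [ 0.60805335 -0.2794981   0.07230955] 
 [[-1.600e-03  1.358e-01 -9.907e-01]
 [-1.000e-04 -9.907e-01 -1.358e-01]
 [-1.000e+00 -1.000e-04  1.600e-03]] [-0.3936977  -0.0804058   0.36602748] 0.0006868001099641681
```

View pics/w2.png

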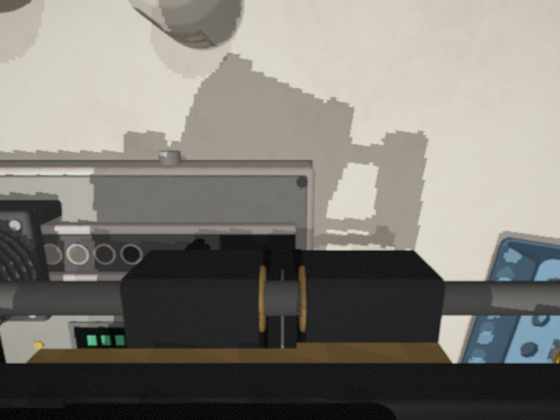

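View pics/s2.png

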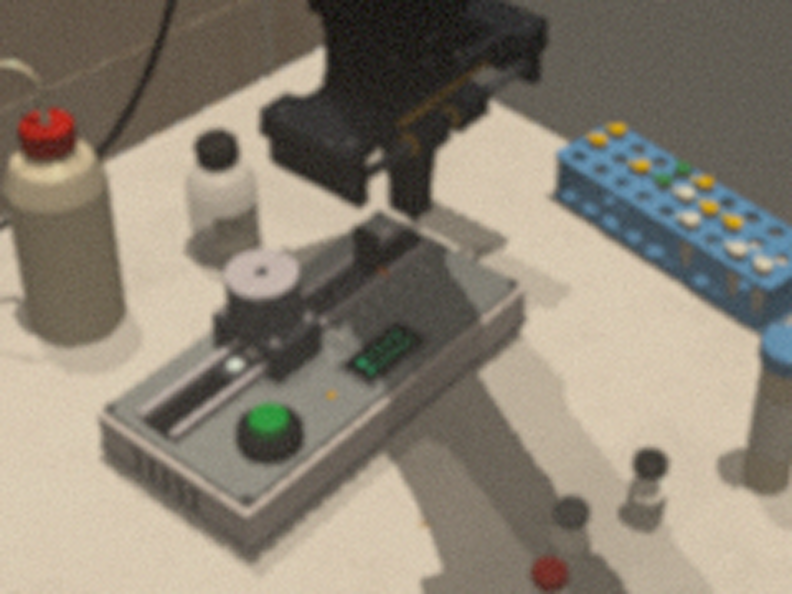

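Call:
servo_tool:
  rows:
    - [0,0,0,0.5,0,-0.2,255]
    - [0,0,0,0.9,0,-0.3,255]
    - [0,0,0,0.9,-0.4,-0.3,255]
    - [0,0,0,0.9,-0.8,-0.3,255]
    - [0,0,0,0.9,-1.2,-0.3,255]
    - [0,0,0,0.9,-1.6,-0.3,255]
    - [0,0,0,0.9,-1.6,-0.3,255]

```text
time_s: 4.57
ee_pos: [0.6099, -0.2604, 0.0638]
tcp_rot: [[0.0, 0.139, -0.99], [0.001, -0.99, -0.139], [-1.0, -0.001, -0.0]]
contact_force: [-0.4, 1.1, -0.4]
width: 0.0002
```

Call:
servo_tool:
  rows:
    - [0,0,0,0,-0.2,0,255]
    - [0,0,0,0,-0.4,0,255]
    - [0,0,0,0,-0.5,0,255]
    - [0,0,0,0,-0.6,0,255]

```text
time_s: 4.9
ee_pos: [0.6089, -0.2561, 0.0636]
tcp_rot: [[0.0, 0.137, -0.991], [-0.0, -0.991, -0.137], [-1.0, 0.0, -0.0]]
contact_force: [0.2, -0.1, -0.8]
width: 0.0004
```

Call:
servo_tool:
  rows:
    - [0,0,0,0,-0.1,0,255]
    - [0,0,0,0,-0.2,0,255]
    - [0,0,0,0,-0.2,0,255]

```text
time_s: 5.15
ee_pos: [0.6087, -0.254, 0.0636]
tcp_rot: [[0.0, 0.138, -0.99], [0.0, -0.99, -0.138], [-1.0, -0.0, -0.0]]
contact_force: [1.2, -0.2, -0.2]
width: 0.0002
```

Call:
servo_tool:
  rows:
    - [0,0,0,0,-0.1,0,255]
    - [0,0,0,0,-0.2,0,255]
    - [0,0,0,0,-0.2,0,255]

```text
time_s: 5.4
ee_pos: [0.6084, -0.252, 0.0636]
tcp_rot: [[0.0, 0.138, -0.99], [0.0, -0.99, -0.138], [-1.0, -0.0, -0.0]]
contact_force: [0.1, 1.0, -0.3]
width: 0.0004
```

Call:
servo_tool:
  rows:
    - [0,0,0,0,-0.1,0,255]
    - [0,0,0,0,-0.2,0,255]
    - [0,0,0,0,-0.2,0,255]

```text
time_s: 5.65
ee_pos: [0.6081, -0.25, 0.0636]
tcp_rot: [[0.0, 0.138, -0.99], [-0.0, -0.99, -0.138], [-1.0, 0.0, -0.0]]
contact_force: [0.5, -0.4, 0.2]
width: 0.0001
```

Call:
servo_tool:
  rows:
    - [0,0,0,0,-0.1,0,255]
    - [0,0,0,0,-0.2,0,255]
    - [0,0,0,0,-0.2,0,255]

```text
time_s: 5.9
ee_pos: [0.608, -0.2497, 0.0637]
tcp_rot: [[0.001, 0.137, -0.991], [-0.002, -0.991, -0.137], [-1.0, 0.002, -0.001]]
contact_force: [1.1, -4.6, -0.5]
width: 0.0003
```

Run:
```python
from station import bot
import cv2
print(bot.get_obs()["contact_force"])
p=bot.read_camera("scene")["color"][:,:,::-1]; cv2.imwrite("pics/s3.png",cv2.resize(p[170:270,210:340],None,fx=6,fy=6,interpolation=2))
```

```text
[ 1.0819139  -4.56192678 -0.46976204]
```

View pics/s3.png

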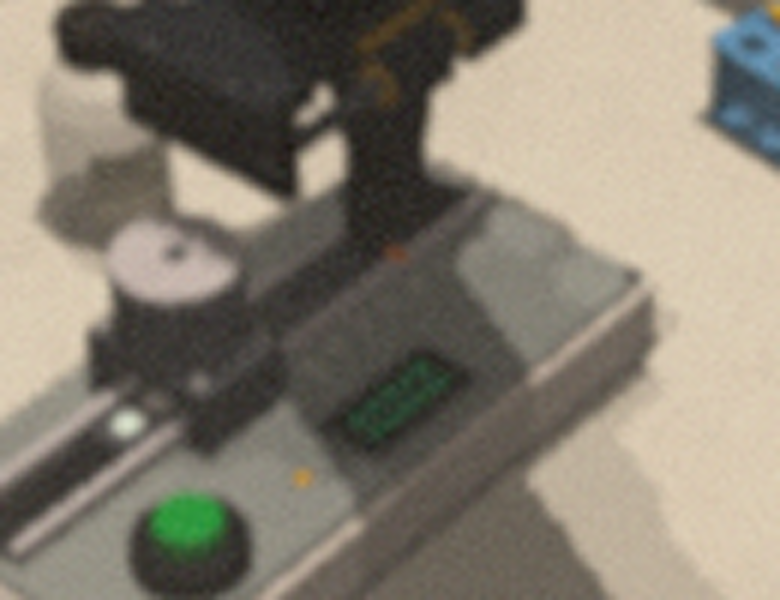

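Call:
servo_tool:
  rows:
    - [0,0,0,0,-0.1,0,255]
    - [0,0,0,0,-0.2,0,255]
    - [0,0,0,0,-0.3,0,255]
    - [0,0,0,0,-0.4,0,255]
    - [0,0,0,0,-0.4,0,255]

```text
time_s: 6.37
ee_pos: [0.6073, -0.2445, 0.0637]
tcp_rot: [[0.0, 0.137, -0.991], [-0.0, -0.991, -0.137], [-1.0, 0.0, -0.0]]
contact_force: [0.6, -0.9, -0.1]
width: 0.0001
```

Call:
servo_tool:
  rows:
    - [0,0,0,0,-0.1,0,255]
    - [0,0,0,0,-0.2,0,255]
    - [0,0,0,0,-0.2,0,255]

```text
time_s: 6.62
ee_pos: [0.6069, -0.2405, 0.0635]
tcp_rot: [[-0.001, 0.139, -0.99], [0.002, -0.99, -0.139], [-1.0, -0.002, 0.0]]
contact_force: [0.2, -0.4, 0.6]
width: 0.0005
```

```bash
cat > s.py <<'E'
import sys,cv2
from station import bot
p=bot.read_camera("scene")["color"][:,:,::-1]; cv2.imwrite(f"pics/{sys.argv[1]}.png",cv2.resize(p[170:270,210:340],None,fx=6,fy=6,interpolation=2))
o=bot.get_obs(); print(o["time_s"],o["ee_pos"],o["contact_force"])
E
python3 s.py s4
```

```text
6.6667 [ 0.60693061 -0.2407445   0.06344818] [0.16926443 0.39835581 0.11604251]
```

View pics/s4.png

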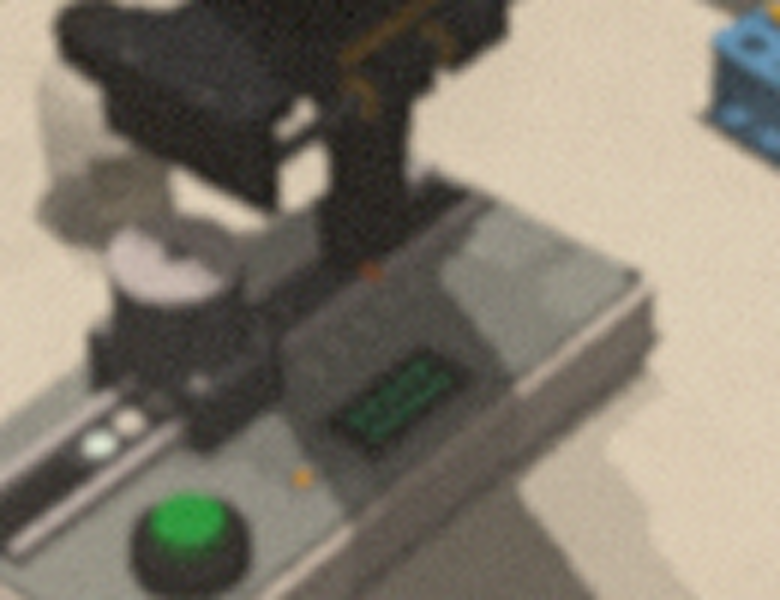

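Call:
servo_tool:
  rows:
    - [0,0,0,0,-0.2,0,255]
    - [0,0,0,0,-0.4,0,255]
    - [0,0,0,0,-0.5,0,255]
    - [0,0,0,0,-0.6,0,255]
    - [0,0,0,0,-0.7,0,255]
    - [0,0,0,0,-0.7,0,255]

```text
time_s: 7.17
ee_pos: [0.6062, -0.236, 0.0636]
tcp_rot: [[0.001, 0.137, -0.991], [-0.001, -0.991, -0.137], [-1.0, 0.001, -0.0]]
contact_force: [0.8, -2.1, -1.1]
width: 0.0007
```

Call:
servo_tool:
  rows:
    - [0,0,0,0,-0.1,0,255]
    - [0,0,0,0,-0.2,0,255]
    - [0,0,0,0,-0.3,0,255]
    - [0,0,0,0,-0.4,0,255]
    - [0,0,0,0,-0.5,0,255]
    - [0,0,0,0,-0.6,0,255]
    - [0,0,0,0,-0.6,0,255]

```text
time_s: 7.75
ee_pos: [0.6051, -0.2289, 0.0636]
tcp_rot: [[-0.0, 0.137, -0.991], [0.001, -0.991, -0.137], [-1.0, -0.001, 0.0]]
contact_force: [0.5, -0.1, 1.1]
width: 0.0
```

```bash
python3 s.py s5
```

```text
7.8 [ 0.60502185 -0.22830744  0.06352317] [-0.31035757 -0.08563309  0.58107449]
```

View pics/s5.png

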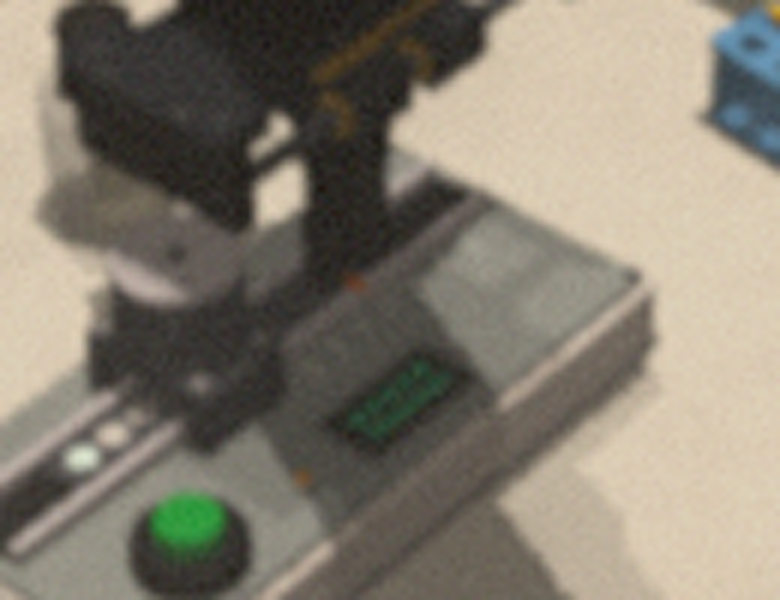

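Call:
servo_tool:
  rows:
    - [0,0,0,0,-0.1,0,255]
    - [0,0,0,0,-0.1,0,255]
    - [0,0,0,0,-0.1,0,255]

```text
time_s: 8.05
ee_pos: [0.605, -0.2275, 0.0635]
tcp_rot: [[-0.0, 0.138, -0.99], [0.001, -0.99, -0.138], [-1.0, -0.001, 0.0]]
contact_force: [-0.5, -0.2, -0.1]
width: 0.0002
```

```bash
python3 s.py s6
```

```text
8.1 [ 0.60504199 -0.22778209  0.06352389] [ 0.76611307 -0.78347818 -0.03633484]
```

View pics/s6.png

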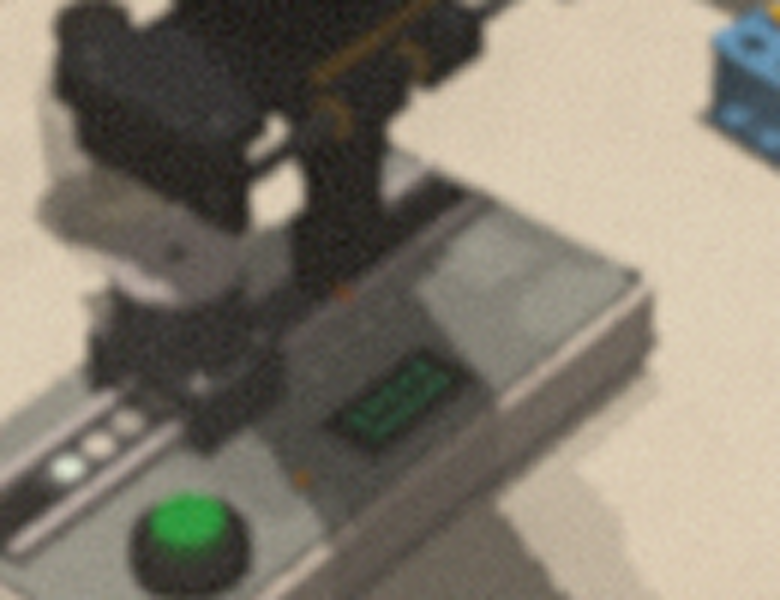

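Call:
servo_tool:
  rows:
    - [0,0,0,0,-0.2,0,255]
    - [0,0,0,0,-0.4,0,255]
    - [0,0,0,0,-0.6,0,255]
    - [0,0,0,0,-0.7,0,255]
    - [0,0,0,0,-0.8,0,255]
    - [0,0,0,0,-0.9,0,255]
    - [0,0,0,0,-1.0,0,255]
    - [0,0,0,0,-1.1,0,255]

```text
time_s: 8.77
ee_pos: [0.6039, -0.2202, 0.0637]
tcp_rot: [[0.002, 0.136, -0.991], [-0.003, -0.991, -0.136], [-1.0, 0.004, -0.001]]
contact_force: [0.9, -5.7, -2.0]
width: 0.0004
```

Call:
servo_tool:
  rows:
    - [0,0,0,0,-0.1,0,255]
    - [0,0,0,0,-0.1,0,255]
    - [0,0,0,0,-0.2,0,255]
    - [0,0,0,0,-0.2,0,255]

```text
time_s: 9.1
ee_pos: [0.6032, -0.2148, 0.0635]
tcp_rot: [[-0.0, 0.137, -0.991], [0.001, -0.991, -0.137], [-1.0, -0.001, 0.0]]
contact_force: [-0.3, -0.9, 0.1]
width: 0.0004
```

```bash
python3 s.py s7
```

```text
9.15 [ 0.60316088 -0.21428241  0.06353893] [ 0.23391099 -0.18476174  0.71982407]
```

View pics/s7.png

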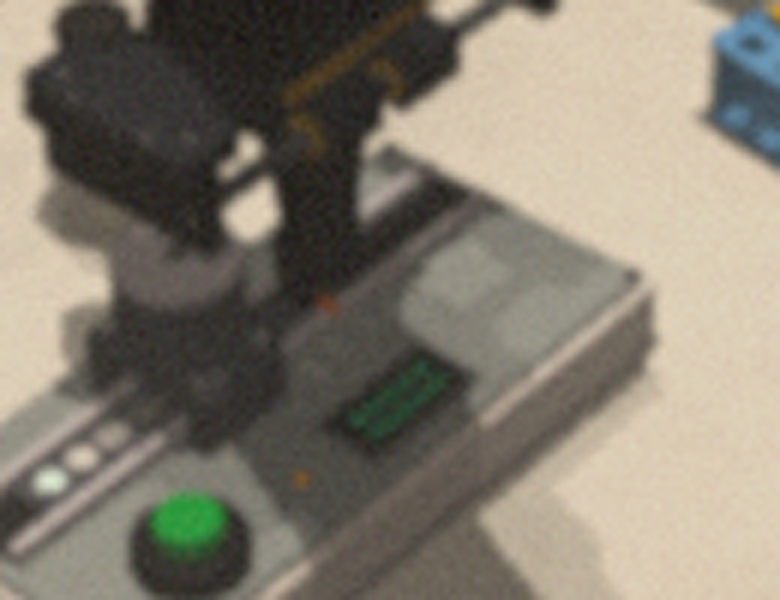

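At the crest again (pointer at about (328,303)); one more millimetre.

Call:
servo_tool:
  rows:
    - [0,0,0,0,-0.1,0,255]
    - [0,0,0,0,-0.1,0,255]
    - [0,0,0,0,-0.1,0,255]

```text
time_s: 9.4
ee_pos: [0.6031, -0.2136, 0.0635]
tcp_rot: [[-0.0, 0.138, -0.99], [0.001, -0.99, -0.138], [-1.0, -0.001, 0.0]]
contact_force: [-0.6, -0.2, -0.3]
width: 0.0002
```

```bash
python3 s.py s8
```

```text
9.45 [ 0.60314267 -0.21382053  0.0635459 ] [-0.16210066  0.6265712  -0.21041069]
```

View pics/s8.png

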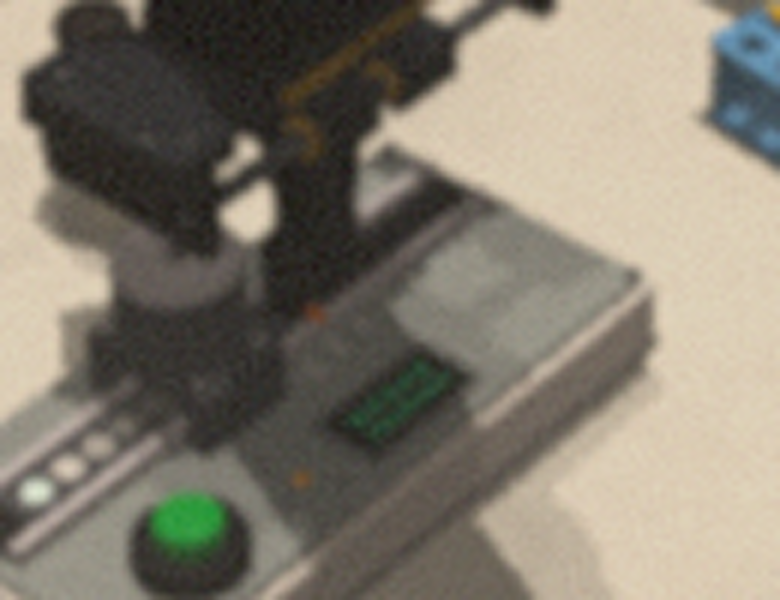

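Call:
servo_tool:
  rows:
    - [0,0,0,0,1,0,255]
    - [0,0,0,0,2,0,255]
    - [0,0,0,-2.5,2,0,255]
    - [0,0,0,-5,2,0,255]
    - [0,0,0,-8,2,0,255]
    - [0,0,0,-11,2,2.5,255]
    - [0,0,0,-14,2,5,255]
    - [0,0,0,-14,2,7,255]

```text
time_s: 10.12
ee_pos: [0.5387, -0.247, 0.2101]
tcp_rot: [[0.01, 0.135, -0.991], [-0.005, -0.991, -0.135], [-1.0, 0.006, -0.01]]
contact_force: [1.4, -0.7, 0.6]
width: 0.0006
```

Call:
servo_tool:
  rows:
    - [0,0,0,0,0,0,255]
    - [0,0,0,0,0,0,255]
    - [0,0,0,0,0,0,255]

```text
time_s: 10.37
ee_pos: [0.5369, -0.2445, 0.2032]
tcp_rot: [[0.0, 0.137, -0.991], [0.0, -0.991, -0.137], [-1.0, -0.0, -0.0]]
contact_force: [0.8, -0.1, 0.5]
width: 0.0006
```

```bash
python3 w.py w9; python3 -c "
import cv2;a=cv2.imread('pics/w9.png');cv2.imwrite('pics/w9d.png',cv2.resize(a[50:215,0:300],None,fx=2.66,fy=2.66,interpolation=2))"
```

```text
10.3667 [ 0.53686764 -0.24451274  0.20318722] 
 [[ 1.000e-04  1.366e-01 -9.906e-01]
 [ 3.000e-04 -9.906e-01 -1.366e-01]
 [-1.000e+00 -3.000e-04 -1.000e-04]] [ 0.76331806 -0.13292759  0.48545978] 0.0005953805145501077
```

View pics/w9.png

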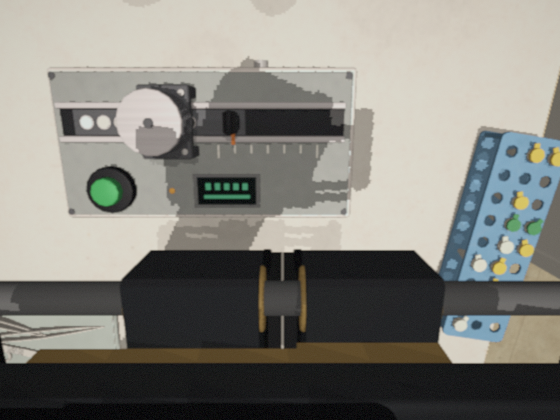

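View pics/w9d.png

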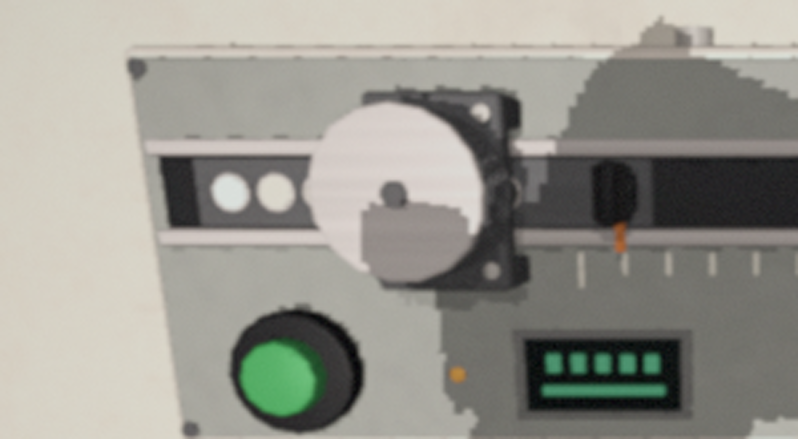

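Run:
```python
from h import *
S,Tp=load("scene"),load("top")
d=np.load("w1.npz");e=np.load("w9.npz")
def ray(d,px,z):
    Ti=np.linalg.inv(d["T"]);v=Ti[:3,:3]@np.linalg.inv(d["K"])@[*px,1]; o=Ti[:3,3]; return o+v*(z-o[2])/v[2]
print(ray(d,(117.1,178.2),.067),ray(e,(104.5,192.1),.067))
x,r=tri([(*S,np.array((325,345))/4+[160,170]),(*Tp,np.array((249,378))/4+[170,130]),(d["K"],d["T"],(117.1,178.2)),(e["K"],e["T"],(104.5,192.1))]);print(x,r.round(1))
t=x-[.5369,-.2445,0]; R=np.array([[.1366,-.9906],[-.9906,-.1366]]); print(t,R.T@t[:2])
```

```text
[ 0.52867509 -0.09749126  0.067     ] [ 0.5291969  -0.09780071  0.067     ]
[ 0.52826426 -0.09713301  0.06539244] [-0.9  0.1 -0.5 -1.5  0.4  0.1  0.1  0.6]
[-0.00863574  0.14736699  0.06539244] [-0.14716138 -0.01157577]
```

Call:
servo_tool:
  rows:
    - [0,0,0,0,-3,-0.3,255]
    - [0,0,0,0,-6,-0.5,255]
    - [0,0,0,0,-9,-0.7,255]
    - [0,0,0,0,-12,-0.9,255]
    - [0,0,0,0,-14.7,-1.1,255]
    - [0,0,0,3,-14.7,-1.1,255]
    - [0,0,0,6,-14.7,-1.1,255]
    - [0,0,0,8,-14.7,-1.1,255]

```text
time_s: 11.08
ee_pos: [0.5269, -0.0953, 0.1208]
tcp_rot: [[-0.003, 0.14, -0.99], [0.001, -0.99, -0.14], [-1.0, -0.001, 0.003]]
contact_force: [-0.6, -0.2, -0.6]
width: 0.0006
```

Call:
servo_tool:
  rows:
    - [0,0,0,1.5,0,0,255]
    - [0,0,0,3,0,0,255]
    - [0,0,0,4,0,0,255]
    - [0,0,0,4.6,0,0,255]
    - [0,0,0,4.6,0,0,255]

```text
time_s: 11.5
ee_pos: [0.5268, -0.0964, 0.076]
tcp_rot: [[-0.003, 0.138, -0.99], [0.001, -0.99, -0.138], [-1.0, -0.001, 0.003]]
contact_force: [0.0, -0.2, 0.2]
width: 0.0005
```

```bash
python3 w.py w10; python3 s.py s10
```

```text
11.5 [ 0.52679113 -0.09641223  0.07595098] 
 [[-2.800e-03  1.380e-01 -9.904e-01]
 [ 8.000e-04 -9.904e-01 -1.380e-01]
 [-1.000e+00 -1.200e-03  2.700e-03]] [ 0.04451228 -0.20160513  0.15454964] 0.0004961342555842075
11.6 [ 0.52790698 -0.09672843  0.07772116] [ 0.19920344 -0.08853173 -0.1548325 ]
```

View pics/s10.png

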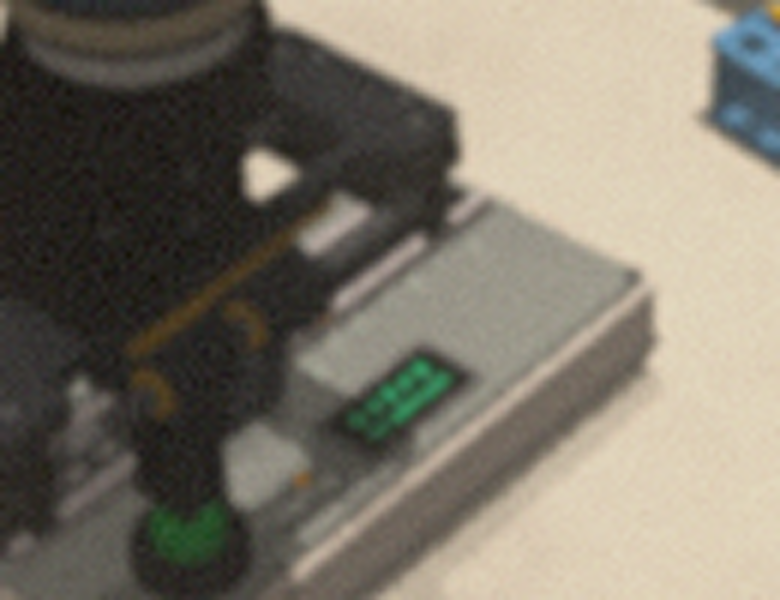

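Call:
servo_tool:
  rows:
    - [0,0,0,0.2,0,0,255]
    - [0,0,0,0.4,0,0,255]
    - [0,0,0,0.6,0,0,255]
    - [0,0,0,0.8,0,0,255]
    - [0,0,0,1.0,0,0,255]
    - [0,0,0,1.2,0,0,255]
    - [0,0,0,1.2,0,0,255]

```text
time_s: 12.18
ee_pos: [0.5274, -0.097, 0.0655]
tcp_rot: [[0.0, 0.137, -0.991], [-0.0, -0.991, -0.137], [-1.0, 0.0, -0.0]]
contact_force: [-0.9, 0.3, 2.9]
width: 0.0003
```

Call:
servo_tool:
  rows:
    - [0,0,0,0.1,0,0,255]
    - [0,0,0,0.2,0,0,255]
    - [0,0,0,0.3,0,0,255]
    - [0,0,0,0.3,0,0,255]

```text
time_s: 12.52
ee_pos: [0.5274, -0.0969, 0.0626]
tcp_rot: [[0.0, 0.137, -0.991], [-0.0, -0.991, -0.137], [-1.0, 0.0, -0.0]]
contact_force: [-0.8, 0.4, 3.9]
width: 0.0003
```

Call:
servo_tool:
  rows:
    - [0,0,0,0.1,0,0,255]
    - [0,0,0,0.2,0,0,255]
    - [0,0,0,0.2,0,0,255]

```text
time_s: 12.77
ee_pos: [0.5275, -0.0969, 0.0622]
tcp_rot: [[0.0, 0.137, -0.991], [-0.001, -0.991, -0.137], [-1.0, 0.001, 0.0]]
contact_force: [-3.9, -0.0, 14.2]
width: 0.0004
```

Call:
servo_tool:
  rows:
    - [0,0,0,0.1,0,0,255]
    - [0,0,0,0.2,0,0,255]
    - [0,0,0,0.2,0,0,255]

```text
time_s: 13.02
ee_pos: [0.5275, -0.097, 0.0618]
tcp_rot: [[0.0, 0.137, -0.991], [-0.001, -0.991, -0.137], [-1.0, 0.001, 0.0]]
contact_force: [-7.1, 1.0, 28.4]
width: 0.0001
```

```bash
python3 s.py s11
```

```text
13.0667 [ 0.52753841 -0.096934    0.06184877] [-8.32760401  0.91987348 28.09213361]
```

Call:
servo_tool:
  rows:
    - [0,0,0,-1,0,0,255]
    - [0,0,0,-3,0,0,255]
    - [0,0,0,-6,0,0,255]
    - [0,0,0,-9,0,0,255]
    - [0,0,0,-12,1.5,1,255]
    - [0,0,0,-14,3,2,255]
    - [0,0,0,-15,5,3,255]
    - [0,0,0,-15,8,4,255]

```text
time_s: 13.73
ee_pos: [0.5002, -0.1804, 0.2115]
tcp_rot: [[0.006, 0.142, -0.99], [-0.001, -0.99, -0.142], [-1.0, 0.001, -0.006]]
contact_force: [-0.3, 0.3, 0.4]
width: 0.0006
```

Call:
servo_tool:
  rows:
    - [0,0,0,0,3,0.5,255]
    - [0,0,0,0,6,1,255]
    - [0,0,0,0,8,1,255]
    - [0,0,0,0,8,1,255]
    - [0,0,0,0,8,1,255]

```text
time_s: 14.15
ee_pos: [0.4993, -0.2631, 0.2079]
tcp_rot: [[-0.001, 0.135, -0.991], [0.001, -0.991, -0.135], [-1.0, -0.001, 0.001]]
contact_force: [0.4, 0.7, -0.1]
width: 0.0006
```

```bash
python3 w.py w12; python3 s.py s12;  python3 -c "
import cv2;a=cv2.imread('pics/w12.png');cv2.imwrite('pics/w12d.png',cv2.resize(a[50:215,0:300],None,fx=2.66,fy=2.66,interpolation=2))"
```

```text
14.15 [ 0.49929475 -0.26310299  0.20789264] 
 [[-7.000e-04  1.350e-01 -9.909e-01]
 [ 6.000e-04 -9.909e-01 -1.350e-01]
 [-1.000e+00 -6.000e-04  6.000e-04]] [ 0.36782747  0.73451931 -0.14130234] 0.0005828937970423422
14.25 [ 0.49977293 -0.26078292  0.20811636] [ 0.63093023  0.78461338 -0.01020801]
```

View pics/s11.png

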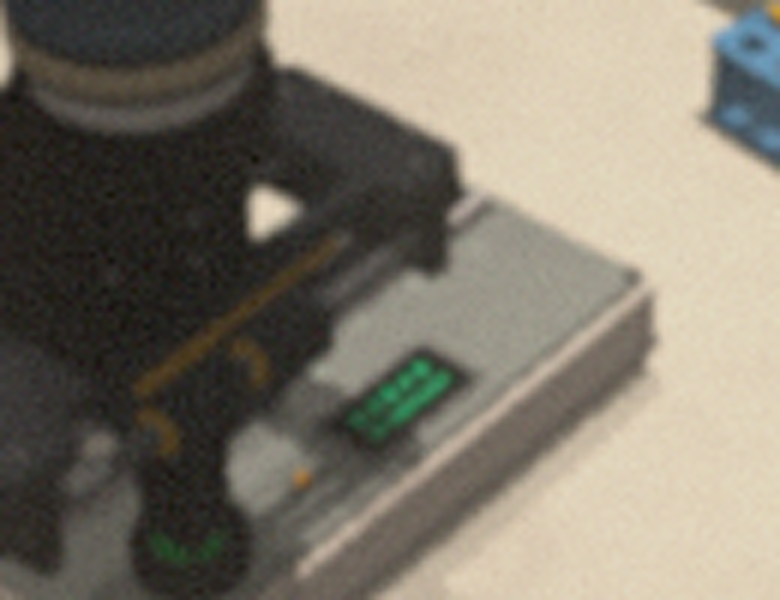

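View pics/w12d.png

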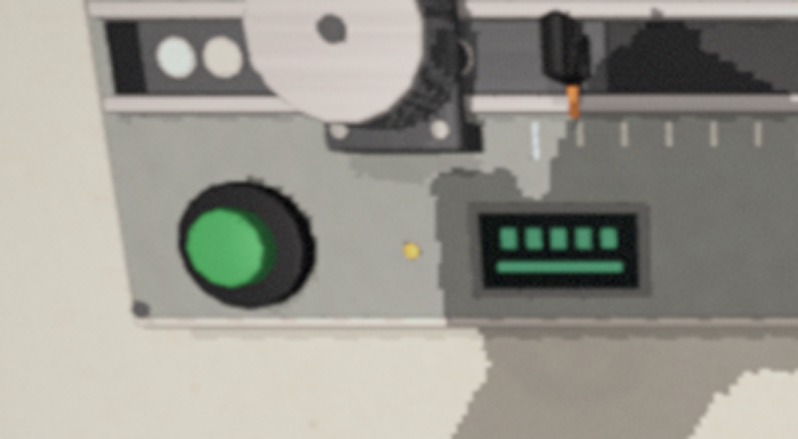

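View pics/s12.png

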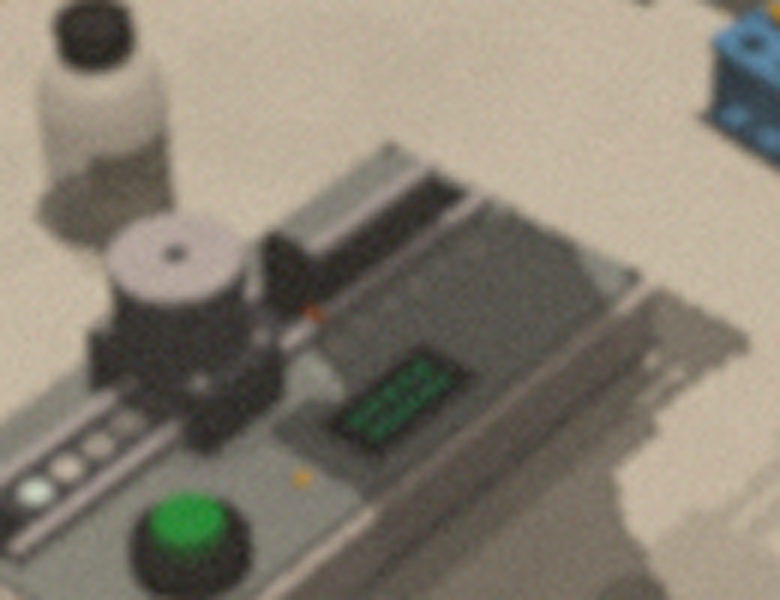

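```bash
python3 -c "
from station import bot
print(bot.close_job())"
```

```text
the job is handed in; nothing more can be done
None
```

I pushed the slide three clicks to the left and then pressed and released the green button. The job is handed in at about 14 s; it reports no verdict.

- **Slide:** I pushed the tab's right-hand face with the closed fingertips, in small steps. It started in the third detent from the right, and the pictures showed each click separately. The pointer now stands on the second tick from the left, three ticks on from where it began, and it stayed there after the press.
- **Button:** the force rose to about 4 N over the travel. A hard stop came at a tip height of 62 mm, which matches fully down. I pushed slightly past the stop, to about 28 N. The last picture shows the button out again.
- **Photometer and surroundings:** the photometer shows no visible shift in the scene pictures. The arm ended about 0.2 m above the table, touching nothing. I planned the moves to clear the vials, tube and bottles, but did not measure them again at the end.
- **Disagreements:** the four corners of the photometer's panel fitted the first two views with errors of up to 4 pixels. I relied on the wrist pictures and on feeling for contact instead. First contact with the tab came about 5 mm later than the finger size in the text suggested. The network readings for two vials (red and black) disagreed between views, so I did not use them.

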